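# Close the tank and lock the filter holder of a coffee machine

### The job

Get the coffee machine ready to use: slide the loose tank cover plate along its rails on top of the machine, towards the pin end, until its hole drops over the pin and the plate lies flat. Also swing the filter holder's handle round until its lugs are locked fully home, with the handle pointing straight out from the machine's front. Do not disturb the canisters in the drawer.

Things in the scene. Friction and masses are not known exactly. Their poses are not given: they have to be found in the camera images.
- machine: Coffee machine, fixed: white housing 240 mm wide (x) and 180 mm deep (y), steel deck on top at z 230 mm. Origin on the table under the housing's centre, z up; its front faces -y. In front of it, below the head, a drip tray 40 mm high reaches to y -240 mm, x from -100 to 100 mm.
- group_axis (a point): Point at height 140 mm on the upright axis of the machine's group head, 165 mm from the machine's origin in -y; axes as the machine's. The head is a steel disc 86 mm across, z 150 to 190 mm, joined to the housing by a 60 mm wide neck. The housing's front face is 75 mm from this axis.
- holder (a joint): Turn of the filter holder about the group axis, rad; grows counter-clockwise seen from above. 0: handle along (-0.866, -0.5) in the machine's x, y. 1.047: lugs home at a hard stop, handle straight out of the front (-y). Turning lifts the holder 6 mm into the head. Needs 0.3 N m, rising to 0.45 at the stop (2.5 to 4 N at 115 mm from the axis); stays where it is left.
- handle_mid (a point): Point on the centre line of the filter holder's dark wooden handle, 115 mm from the group axis, at height 134 mm (loose) to 140 mm (locked). The handle is level, round, 26 mm thick, and reaches from 52 to 165 mm from the axis. It can be pushed sideways with closed fingers; both sides are free.
- pin_foot (a point): Foot of the fixed upright brass pin on the machine's top deck (z 230 mm); axes as the machine's, 45 mm from the machine's origin in +x. Pin 12 mm across, 10 mm high (top z 240 mm). The plate hides it at the start.
- sill_edge (a point): Middle of the upper inner edge of the white sill on the deck (top z 240 mm, 10 mm above the deck), 90 mm from the pin in the machine's -x; the sill runs from here 75 mm in -x to the edge of the machine. Two aluminium rails along x, 107 mm apart inside, tops at z 248 mm, guide the plate on both sides.
- plate_hole (a point): Centre of the 25 mm hole of the loose aluminium tank cover plate, on its underside; plate 140 x 100 x 8 mm, 0.3 kg, hole 15 mm from its middle. It starts level on sill and pin top (underside z 240 mm), the hole 25 to 45 mm short of the pin, on the machine's -x side. Pushed towards +x it slides, then drops 10 mm on to the deck when the hole is over the pin: front first, tail once it clears the sill.
- plate_tail (a point): Middle of the plate's tail edge (its -x end, above the sill), half-way up its 8 mm thickness: the place to push the plate. 85 mm from the hole centre. The plate's x axis runs from tail to front, z up.
- canister0: Aluminium screw-top canister, 82 mm across, 107 mm high, standing in the plywood drawer's left row; origin under its centre. Bystander.
- canister1: Aluminium screw-top canister, 82 mm across, 107 mm high, standing in the plywood drawer's left row; origin under its centre. Bystander.
- canister2: Aluminium screw-top canister, 82 mm across, 107 mm high, standing in the plywood drawer's left row; origin under its centre. Bystander.
- canister3: Aluminium screw-top canister, 82 mm across, 107 mm high, standing in the plywood drawer's left row; origin under its centre. Bystander.
Not all that is in view belongs to the job. What is shaped like the part that bears plate_hole but green or turquoise is not meant.

How it is judged:
By the outcome, as a careful person would: the job done as asked, in the order asked, and still so for the second after the job is handed in, with the robot touching nothing.
It also fails if it takes over 64 s, if anything falls off the work surface, if the arm or the gripper's body presses on something with over 40 N, if the wrist force passes 120 N, or if a joint passes its speed limit or range.

### The arm

A 7-joint arm with a two-finger parallel gripper is mounted at the origin on the work surface. World frame = base frame: x ahead of the robot, y to its left, z up, the work surface at z = 0. Lengths are in m, angles in rad, forces in N, time in s.
With the tool pointing down it reaches from about 0.425 to 0.95 m from the base axis. Payload 4.7 kg.
Tool frame: the origin (TCP) lies between the finger pads; the fingertips stand 25 mm ahead of it and the grasp point (between the pads) lies 6 mm ahead of it; x points along the fingers, z is the direction in which the jaws open and shut, and the axes are right-handed (so a half turn about x gives the same grasp; the last joint's range is limited). The gripper opens to 85 mm and grips with 20 to 120 N. Pads are 22 mm wide; open, the fingers measure 114 mm over their backs; the gripper's body (76 mm by 85 mm) begins 54 mm behind the grasp point. The pads swing forward as they close: fully open they stand 13 mm farther back than shut.
Start: joints at [1.213, 0.469, -0.049, 1.532, 0.024, 1.141, -0.082], TCP at [0.218, -0.639, 0.256] pointing down, gripper open.
Joint ranges: [-2.59, 2.59], [-0.33, 1.99], [-1.39, 1.29], [0.1, 2.45], [-1.04, 4.18], [0.21, 1.99], [-2.66, 2.66]. Speed limits (rad/s): [2.57, 2.57, 3.14, 3.14, 3.14, 3.14, 3.14].

### API

Orientations are given as a 3x3 rotation matrix whose columns are the frame's x, y, z axes.
In Python, from rig import * gives the robot as it stands. Calls block until the motion is done:
- movep(position, orientation): joint-space move of the TCP to a pose.
- move_l(position, attitude=None, feed=0.15, until_force=None): straight line of the TCP; attitude=None keeps the orientation; feed is the mean speed in m/s. With until_force (N) it stops when the force on the tool has changed by that much, and returns True; else False.
- move_joints(angles): joint-space move.
- command_gripper(opening, newtons=None): finger opening in m; newtons is the grip in N (None keeps the last); returns when the fingers have stopped.
- sleep(seconds).
- inverse_kinematics(position, orientation): joint angles nearest the present ones, or None.
- sense(): the state.
- camera(name): name is "scene" or "top"; returns (picture, depth): 384x512x3 uint8, red, green, blue; 384x512 float32, m along the optical axis (not along the pixel's ray), 0 where there is no reading.
- camera_params(name): a dict with "K" (3x3 intrinsics, pixels), "position" and "rotation" of the camera in the world. Camera axes: x right, y down, z forward; pixel columns grow to the right and rows downward; lengths in m; the calibration is good to about 2 mm. A picture is of the moment at which its call begins. camera_params takes no time and is no camera call.
A pose or a line that the arm cannot do raises Unreachable and nothing moves.
- finish_job(): hands the job in, once; it reports no verdict.
The state is a dict: "time_s": time; "joint_pos": joint angles; "qd": joint speeds; "joint_efforts": joint torques, N m; "position": TCP position; "tcp_rot": TCP orientation; "wrist_force": force on the tool from outside, world axes, zero at the start; "ft_torque": the same for the moment, N m; "finger_gap": finger opening in m.
Only numpy, scipy, OpenCV 4.12 (cv2) and the standard library are available. Lean on these libraries where they do the work, as an engineer would, in place of code of your own. Each camera call takes 0.05 s, during which the arm holds its last target.

## Working session

There is one attempt and no reset: what is moved stays moved. The work goes in short steps, each a Python script; the robot and the scene stay as the last script left them, time stands still between calls to the robot, and variables do not carry over. Pictures are saved under pics/ and viewed, and the job is handed in when it is done.

```bash
mkdir -p pics; ls; cat > h.py <<'E'
from rig import *
import numpy as np, cv2
def snap(n,f):
    p,d=camera(n); np.savez(f'pics/{f}.npz',p=p,d=d); cv2.imwrite(f'pics/{f}.png',p[:,:,::-1]); return p,d
def load(f):
    z=np.load(f'pics/{f}.npz'); return z['p'],z['d']
def ray(n,u,v):
    c=camera_params(n);K=np.array(c['K']);R=np.array(c['rotation'])
    return np.array(c['position']),R@np.linalg.inv(K)@np.array([u,v,1.])
def onz(n,u,v,z):
    o,r=ray(n,u,v); return o+r*(z-o[2])/r[2]
def bydepth(n,d,u,v):
    o,r=ray(n,u,v); return o+r*d[int(v),int(u)]
def proj(n,P):
    c=camera_params(n);q=np.array(c['K'])@np.array(c['rotation']).T@(np.array(P)-np.array(c['position']));return q[:2]/q[2]
E
python3 - <<'E'
from h import *
for n in('scene','top'):
    snap(n,n+'0'); c=camera_params(n); print(n,c['K'],c['position'],np.round(c['rotation'],3))
E
```

```text
pics
scene [[366.43414675   0.         255.8441243 ]
 [  0.         366.43414675 193.17875336]
 [  0.           0.           1.        ]] [0.89058891 0.62985445 0.66481754] [[-0.845  0.264 -0.464]
 [ 0.534  0.451 -0.715]
 [ 0.02  -0.852 -0.522]]
top [[351.35781214   0.         260.5339354 ]
 [  0.         351.35781214 194.15390783]
 [  0.           0.           1.        ]] [ 0.25440537 -0.02530401  1.10055815] [[-0.006 -0.981  0.195]
 [-1.     0.003 -0.016]
 [ 0.015 -0.195 -0.981]]
```

View pics/scene0.png

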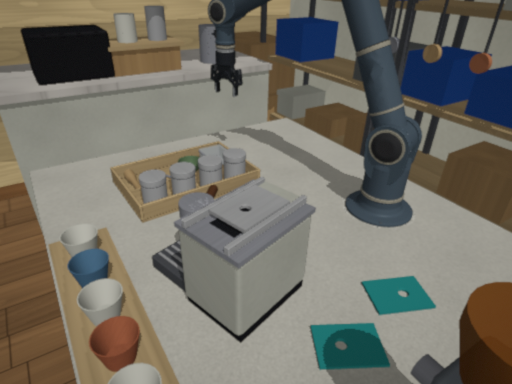

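View pics/top0.png

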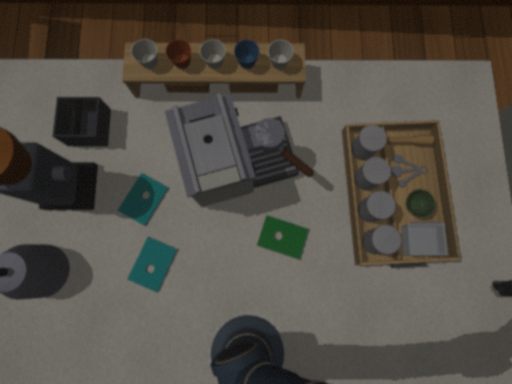

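The top view shows the machine around (215,150), with its handle at (300,163). The grey plate with its hole at (208,139) lies on the machine. The green plate (283,237) and the turquoise ones (143,199) and (152,263) lie on the table and are decoys. The grey plate on the rails is the one meant, so I'll enlarge it to confirm.

```bash
python3 - <<'E'
from h import *
p,d=load('top0'); cv2.imwrite('pics/c1.png',cv2.resize(p[80:220,150:330,::-1],None,fx=4.4,fy=4.2,interpolation=2)[:590])
p,d=load('scene0'); cv2.imwrite('pics/c2.png',cv2.resize(p[170:330,145:325,::-1],None,fx=3.7,fy=3.7,interpolation=2)*1)
E
```

```text
(no output)
```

View pics/c1.png

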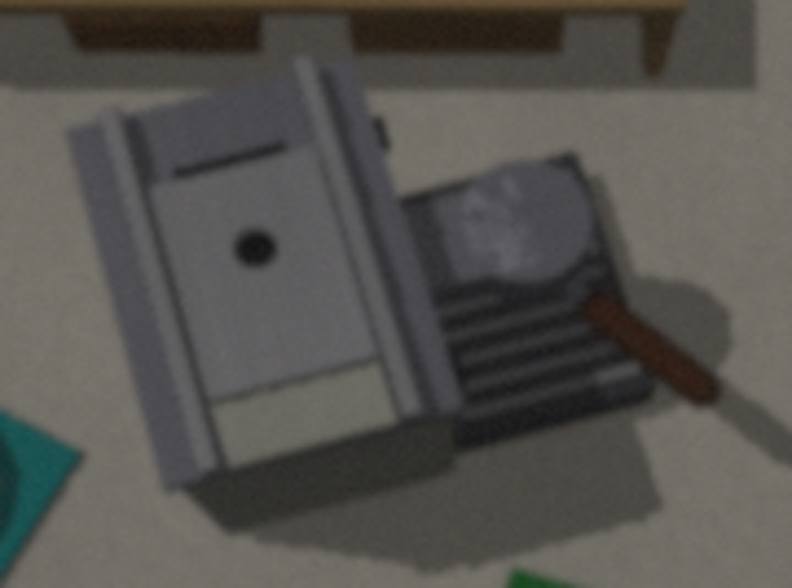

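View pics/c2.png

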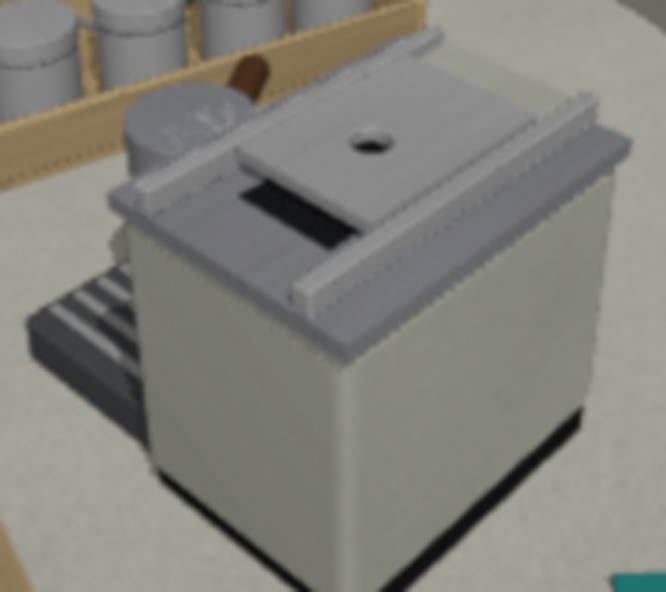

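The crops confirm it: the grey plate sits between the rails, its hole at crop (256,248), with the white sill at the near end and the handle at lower right. Next I'll measure.

```bash
python3 - <<'E'
from h import *
f=lambda x,y:(150+(x+.5)/4.4-.5,80+(y+.5)/4.2-.5)
np.set_printoptions(precision=4,suppress=True)
D=[onz('top',*f(*q),.230) for q in[(68,130),(352,62),(466,408),(172,490)]]
print('deck',np.array(D)[:,:2],[np.linalg.norm(D[i]-D[(i+1)%4]) for i in range(4)])
c=np.mean(D,0);ux=(D[0]-D[3]+D[1]-D[2]);ux[2]=0;ux/=np.linalg.norm(ux);print('centre',c,'yaw',np.degrees(np.arctan2(ux[1],ux[0])))
P=[onz('top',*f(*q),.248) for q in[(152,188),(316,148),(385,357),(212,403)]]
print('plate',np.array(P)[:,:2],[np.linalg.norm(P[i]-P[(i+1)%4]) for i in range(4)]); print('pc',np.mean(P,0))
h=onz('top',*f(256,248),.248);print('hole',h)
a=onz('top',*f(592,305),.134);b=onz('top',*f(708,388),.134);print('handle',a,b,np.linalg.norm(a-b))
# scene: deck/ depth checks
p,d=load('top0');
for q in[(256,330),(300,410),(230,180),(650,345)]: print(bydepth('top',d,*np.round(f(*q))))
# scene view
g=lambda x,y:(145+(x+.5)/3.7-.5,170+(y+.5)/3.7-.5)
print('scene hole',onz('scene',*g(373,141),.247))
S=[onz('scene',*g(*q),.230) for q in[(110,198),(348,358),(630,148)]];print('scene deck FR+x, back+x, back-x',np.array(S)[:,:2],np.linalg.norm(S[0]-S[1]),np.linalg.norm(S[1]-S[2]))
E
```

```text
deck [[ 0.6535  0.2112]
 [ 0.7     0.0415]
 [ 0.473  -0.0271]
 [ 0.4228  0.1412]] [np.float64(0.17596052716848568), np.float64(0.23714256418950064), np.float64(0.17556848372761388), np.float64(0.2411116848588911)]
centre [0.5623 0.0917 0.23  ] yaw 16.844020556622304
plate [[0.6074 0.1557]
 [0.6335 0.0606]
 [0.5    0.0191]
 [0.4719 0.1169]] [np.float64(0.09865655219570124), np.float64(0.13980851098458738), np.float64(0.1017374107628786), np.float64(0.14095908574865032)]
pc [0.5532 0.0881 0.248 ]
hole [0.5687 0.0943 0.248 ]
handle [ 0.5696 -0.1099  0.134 ] [ 0.5107 -0.1839  0.134 ] 0.09456901138261735
[0.5176 0.0926 0.2475]
[0.4702 0.0674 0.2397]
[0.6136 0.1101 0.2486]
[ 0.5363 -0.1444  0.1478]
scene hole [0.5681 0.0955 0.247 ]
scene deck FR+x, back+x, back-x [[0.7049 0.0491]
 [0.6574 0.2225]
 [0.4313 0.155 ]] 0.17971202955552704 0.23591752959308257
```

The measurements agree with the given sizes:

| Item | Measured | Expected |
|---|---|---|
| Deck | 239x176 mm | 240x180 mm |
| Plate | 140x100 mm, top at z 0.248 m | 140x100 mm, top at z 0.248 m |
| Hole short of pin | 38 mm | 25–45 mm |
| Handle direction | as predicted | from the 0 position |

Now the plate: I'll touch down on the sill behind its tail.

```bash
cat >> h.py <<'E'
C=np.array([.5625,.0918]);yaw=np.radians(16.85)
ux=np.array([np.cos(yaw),np.sin(yaw)]);uy=np.array([-ux[1],ux[0]])
def M(x,y,z): return np.array([*(C+x*ux+y*uy),z])
def down(zax):
    x=np.array([0,0,-1.]);z=np.array([*zax,0.]);z/=np.linalg.norm(z);return np.stack([x,np.cross(z,x),z],1)
E
python3 - <<'E'
from h import *
np.set_printoptions(precision=4,suppress=True)
s=sense();print(s['tcp_rot'],s['time_s'])
command_gripper(0.0,40)
p=s['position'];move_l([p[0],p[1],.40],feed=.3)
best=None
for sg in(1,-1):
    q=inverse_kinematics(M(-.100,0,.36),down(sg*uy));print(sg,q)
    if q is not None:
        m=np.abs(np.array(q)-s['joint_pos']).max()
        if best is None or m<best[0]: best=(m,sg)
R=down(best[1]*uy);print(best)
movep(M(-.100,0,.36),R)
move_l(M(-.100,0,.28),feed=.15)
print(move_l(M(-.100,0,.255),feed=.02,until_force=3))
s=sense();print(s['position'],s['wrist_force'],s['finger_gap'],s['time_s'])
move_l(s['position']+[0,0,.003],feed=.03)
snap('top','top1');snap('scene','scene1')
p,d=load('top1'); cv2.imwrite('pics/c3.png',cv2.resize(p[80:220,150:330,::-1],None,fx=4,fy=4,interpolation=2))
E
```

```text
[[-0.0006  0.9464  0.3229]
 [ 0.0017  0.3229 -0.9464]
 [-1.     -0.0001 -0.0018]] 0.1
1 [ 0.6577  0.1335 -0.9562  1.8097  0.1146  1.2566  1.5351]
-1 [ 0.6122  0.1242 -0.9025  1.8113  0.1025  1.2547 -1.5951]
(np.float64(1.5128460557146988), -1)
True
[0.4667 0.0628 0.2651] [-0.7488 -0.6467  4.9988] 0.00010197426887772733 5.5917
```

View pics/c3.png

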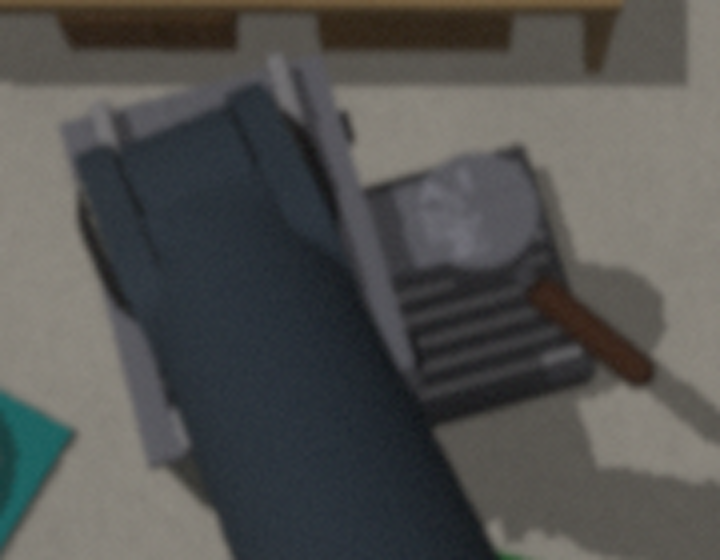

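View pics/scene1.png

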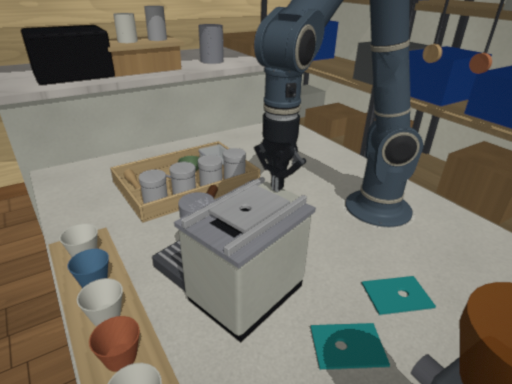

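The top camera's view of the plate is blocked by the arm. The scene view shows the fingers on the sill behind the tail, at about (277,185). Contact at TCP z 0.2651 puts the sill at 0.240, as stated. Now I'll push, keeping the fingertips at 0.243.

```bash
python3 - <<'E'
from h import *
np.set_printoptions(precision=4,suppress=True)
z=.268
for x in(-.08,-.07,-.06,-.052):
    r=move_l(M(x,0,z),feed=.03,until_force=10);s=sense();print(x,r,s['position'],s['wrist_force'],s['time_s'])
    if r:break
snap('scene','scene2')
p,d=load('scene2'); cv2.imwrite('pics/c4.png',cv2.resize(p[160:320,145:325,::-1],None,fx=3.7,fy=3.7,interpolation=2))
E
```

```text
-0.08 False [0.4854 0.0684 0.2678] [-5.0857 -1.741   4.2222] 6.775
-0.07 False [0.496  0.0717 0.2679] [-0.6246 -1.0501 -0.5517] 7.2583
-0.06 False [0.5057 0.0747 0.268 ] [ 0.0685 -0.2781  0.5243] 7.7417
-0.052 False [0.5133 0.077  0.2682] [0.38   0.2108 0.1961] 8.1583
```

View pics/c4.png

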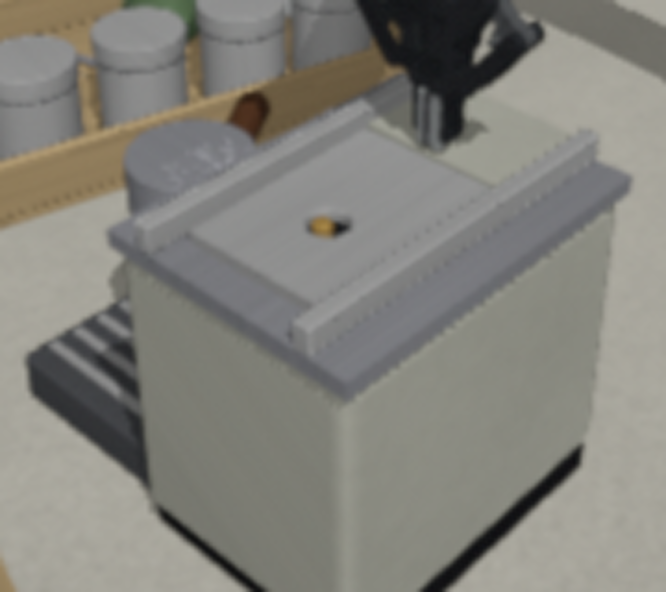

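The plate has dropped: the brass pin shows in the hole at crop (328,226), and the push force is back to about 0. I'll retreat, check flatness by depth, and plan the handle arc.

```bash
cat >> h.py <<'E'
G=M(0,-.165,0)[:2]
def rad(th):
    a=np.radians(210)+th; return np.cos(a)*ux+np.sin(a)*uy
def tang(th):
    a=np.radians(210)+th; return -np.sin(a)*ux+np.cos(a)*uy
def W(th,off,z=.137,r=.122): return np.array([*(G+r*rad(th)-off*tang(th)),z])
E
python3 - <<'E'
from h import *
np.set_printoptions(precision=4,suppress=True)
s=sense();p=s['position']
move_l(M(-.065,0,p[2]),feed=.06);move_l(M(-.065,0,.38),feed=.2)
for sg in(1,-1):
  for th in(0,.5,1.1):
    print(sg,th,inverse_kinematics(W(th,.024),down(sg*rad(th))))
print('mid',W(0,0),W(1.047,0))
movep(W(0,.06,.38),down(-rad(0)) if inverse_kinematics(W(0,.06,.38),down(-rad(0))) is not None else down(rad(0)))
s=sense();print(s['joint_pos'],s['position'],s['time_s'])
snap('top','top3');snap('scene','scene3')
p,d=load('top3'); cv2.imwrite('pics/c5.png',cv2.resize(p[80:220,150:330,::-1],None,fx=4,fy=4,interpolation=2))
for x in(-.02,0,.02,.07,.09):
  for y in(-.03,.03):
    u=np.round(proj('top',M(x,y,.238))); print(x,y,np.round(bydepth('top',d,*u),4))
E
```

```text
1 0 [ 0.6347  0.4343 -0.5655  1.9748  0.3139  0.8185 -2.4299]
1 0.5 [ 0.6772  0.5223 -0.588   1.844   0.3658  0.8847 -1.9087]
1 1.1 [ 0.6676  0.6442 -0.6467  1.6634  0.4485  0.9871 -1.3587]
-1 0 [ 0.9628  0.602  -1.0421  1.9586  0.6413  0.9568  0.4201]
-1 0.5 [ 1.0066  0.7441 -1.1281  1.8268  0.7644  1.0849  0.9049]
-1 1.1 [ 0.9439  0.887  -1.1837  1.6475  0.8684  1.2237  1.4817]
mid [ 0.5269 -0.1551  0.137 ] [ 0.6457 -0.1829  0.137 ]
[ 1.1096  0.224  -1.1202  1.7241  0.2075  1.3241  0.7659] [ 0.4831 -0.1138  0.3798] 11.3583
-0.02 -0.03 [0.5527 0.0563 0.2377]
-0.02 0.03 [0.5335 0.1145 0.2392]
0 -0.03 [0.5719 0.0644 0.237 ]
0 0.03 [0.5519 0.1199 0.2401]
0.02 -0.03 [0.591  0.0699 0.2368]
0.02 0.03 [0.5728 0.1254 0.2418]
0.07 -0.03 [0.6371 0.0835 0.2391]
0.07 0.03 [0.6215 0.1407 0.2364]
0.09 -0.03 [0.6582 0.0896 0.2358]
0.09 0.03 [0.6403 0.1463 0.2379]
```

View pics/c5.png

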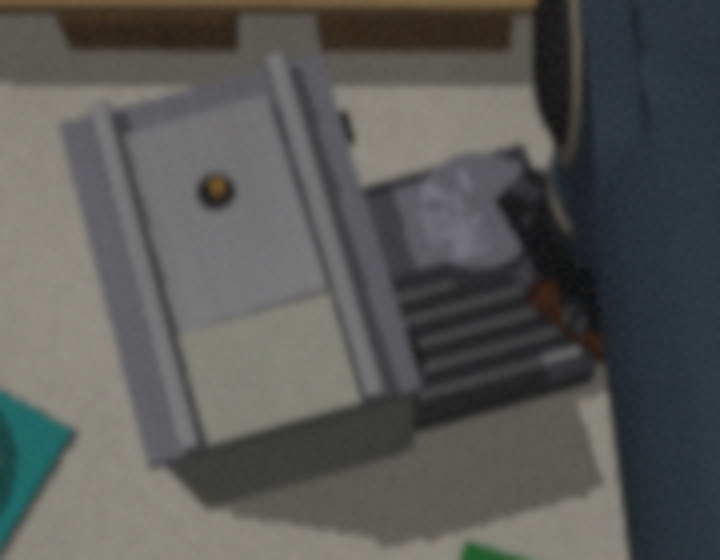

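View pics/scene3.png

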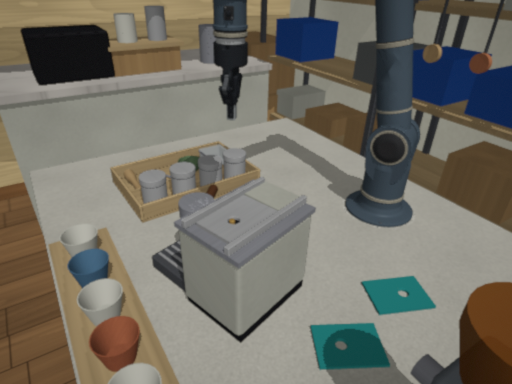

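The plate's top is at z about 0.238 at both ends and the pin is centred in the hole, so it lies flat. Now the handle arc.

```bash
python3 - <<'E'
from h import *
np.set_printoptions(precision=3,suppress=True)
R=lambda th:down(-rad(th))
move_l(W(0,.06),R(0),feed=.2)
move_l(W(0,.026),R(0),feed=.06)
print(sense()['wrist_force'])
for th in np.arange(.1,1.01,.1).tolist()+[1.02]:
    r=move_l(W(th,.024),R(th),feed=.05,until_force=20);s=sense()
    f=s['wrist_force'];print(round(th,2),r,s['position'],f,'tang %.2f'%(f[:2]@tang(th)),s['time_s'])
    if r:break
snap('scene','scene4');snap('top','top4')
p,d=load('scene4'); cv2.imwrite('pics/c6.png',cv2.resize(p[130:290,105:325,::-1],None,fx=3.5,fy=3.5,interpolation=2))
E
```

```text
[ 0.861  0.535 -0.495]
0.1 False [ 0.517 -0.148  0.137] [-0.814  0.219  0.164] tang -0.78 13.9833
0.2 False [ 0.526 -0.157  0.137] [-0.042 -0.065 -0.809] tang -0.00 14.3833
0.3 False [ 0.535 -0.165  0.137] [-1.303  0.212 -0.296] tang -1.26 14.7833
0.4 False [ 0.546 -0.172  0.137] [-0.615  0.517  1.369] tang -0.76 15.1833
0.5 False [ 0.556 -0.178  0.137] [0.096 0.501 0.755] tang -0.03 15.5833
0.6 False [ 0.568 -0.183  0.137] [-1.434  0.464  0.991] tang -1.49 15.9833
0.7 False [ 0.58  -0.187  0.137] [-1.706  1.217  1.224] tang -1.77 16.3833
0.8 False [ 0.592 -0.189  0.137] [-1.691  0.342  1.226] tang -1.67 16.7833
0.9 False [ 0.604 -0.19   0.137] [-1.278  0.854  1.367] tang -1.14 17.1833
1.0 False [ 0.617 -0.19   0.137] [-1.51   0.055  1.274] tang -1.45 17.5833
1.02 False [ 0.619 -0.19   0.137] [-2.489 -0.82   1.775] tang -2.62 17.8333
```

View pics/c6.png

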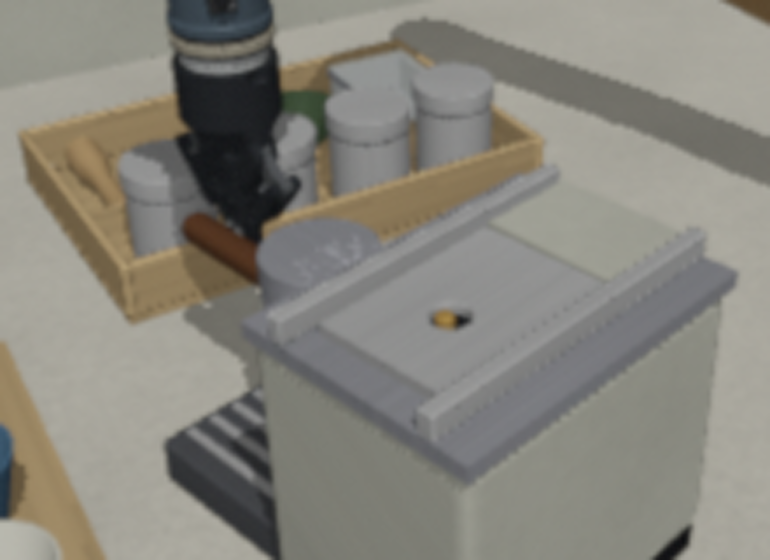

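View pics/top4.png

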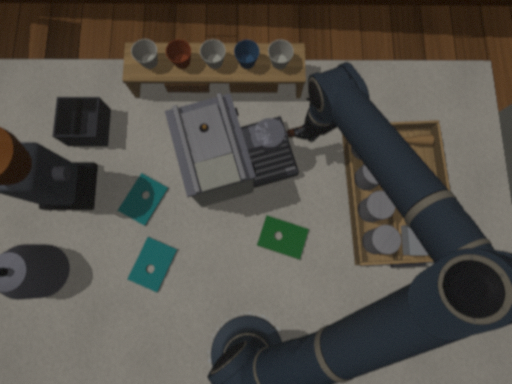

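The handle has nearly come round to straight out (top view (300,131)). I'll check how high the arm passes over the drawer, then push on to the hard stop.

```bash
python3 - <<'E'
from h import *
np.set_printoptions(precision=3,suppress=True)
p,d=load('top4')
for u in[(370,130),(430,210),(480,285)]: print(bydepth('top',d,*u))
R=lambda th:down(-rad(th))
for th in (1.05,1.07,1.09,1.11,1.13,1.15):
    r=move_l(W(th,.024),R(min(th,1.06)),feed=.02,until_force=12);s=sense()
    f=s['wrist_force'];t=f[:2]@tang(th);print(th,r,s['position'],f,'tang %.2f'%t,s['time_s'])
    if r or -t>14:break
E
```

```text
[ 0.484 -0.227  0.522]
[ 0.331 -0.282  0.595]
[ 0.228 -0.296  0.668]
1.05 False [ 0.623 -0.19   0.137] [-4.173 -0.972  1.928] tang -4.28 18.2667
1.07 False [ 0.624 -0.19   0.137] [-7.747 -1.417  3.6  ] tang -7.80 18.5417
1.09 False [ 0.625 -0.19   0.136] [-10.491  -2.33    4.434] tang -10.67 18.8167
1.11 False [ 0.627 -0.189  0.136] [-14.181  -2.093   5.371] tang -14.02 19.0917
```

The force is climbing steeply with almost no motion, so this looks like the stop. I'll back off and check with the cameras.

```bash
python3 - <<'E'
from h import *
np.set_printoptions(precision=4,suppress=True)
R=down(-rad(1.06))
move_l(W(1.047,.075),R,feed=.08);move_l(W(1.047,.075,.40),R,feed=.2)
move_joints([1.213,0.2,-0.3,1.5,0.024,1.3,0]) if False else movep([.42,-.33,.42],R)
print(sense()['time_s'])
snap('top','top5');snap('scene','scene5')
p,d=load('top5'); cv2.imwrite('pics/c7.png',cv2.resize(p[80:220,150:330,::-1],None,fx=4,fy=4,interpolation=2))
for n in('top','scene'):
    p,d=load(n+'5');h=cv2.cvtColor(p,cv2.COLOR_RGB2HSV)
    x,y=(255,100) if n=='top' else(120,150)
    m=np.zeros(p.shape[:2],np.uint8);P=[proj(n,W(1.047,o,.140,r)) for r,o in((.04,-.05),(.19,-.05),(.19,.04),(.04,.04))]
    cv2.fillConvexPoly(m,np.int32(P),1)
    i=p.astype(int);m&=((i[...,0]>1.5*i[...,2])&(i[...,0]<150)&(i[...,0]-i[...,1]>15)).astype(np.uint8)
    v,u=np.nonzero(m);pts=np.float32(np.c_[u,v]);print(n,len(pts))
    if len(pts)>10:
        vx,vy,x0,y0=cv2.fitLine(pts,2,0,.01,.01).ravel();
        t=(pts-[x0,y0])@[vx,vy]
        e=[onz(n,x0+vx*k,y0+vy*k,.148) for k in(t.min(),t.max())]
        dd=e[1]-e[0]; dd=dd*np.sign(dd[:2]@-uy);
        print('ends',e,'angle to -uy deg',np.degrees(np.arctan2(dd[:2]@ux,dd[:2]@-uy)))
E
```

```text
22.2583
top 57
ends [array([ 0.6292, -0.1265,  0.148 ]), array([ 0.6537, -0.2139,  0.148 ])] angle to -uy deg -1.176049321538823
scene 508
ends [array([ 0.7212, -0.2019,  0.148 ]), array([ 0.623 , -0.1353,  0.148 ])] angle to -uy deg 38.9844788128032
```

View pics/c7.png

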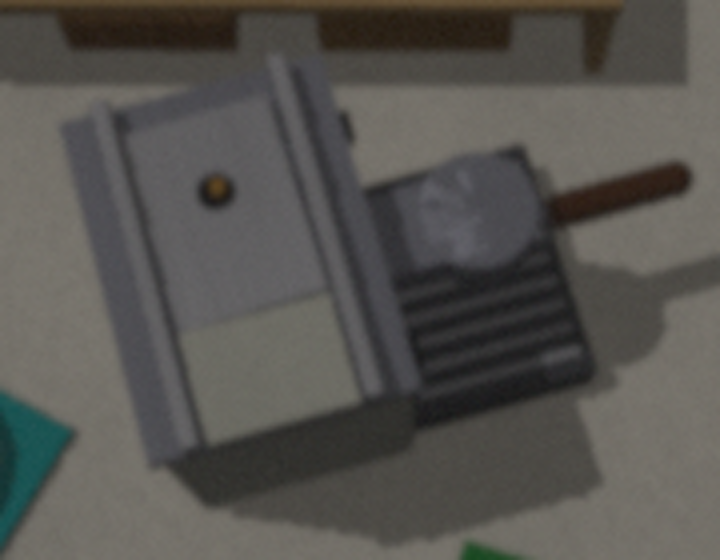

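View pics/scene5.png

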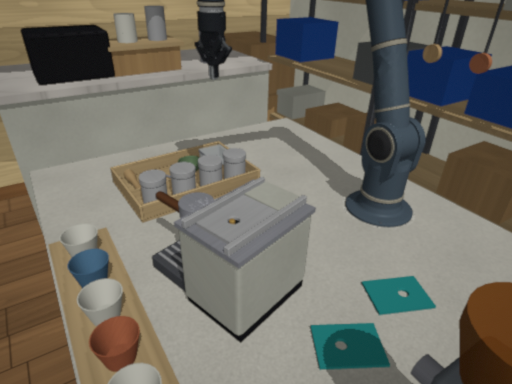

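The top view shows the handle pointing straight out, from crop (555,210) to (682,178), fitted at -1.2° with about 2° noise. The scene mask picked up drawer wood, so that angle is invalid. I'll refit using only the dark wood.

```bash
python3 - <<'E'
from h import *
np.set_printoptions(precision=4,suppress=True)
for n in('top','scene'):
    p,d=load(n+'5');i=p.astype(int)
    m=((i[...,0]>1.6*i[...,1])&(i[...,0]<120)&(i[...,0]>35)).astype(np.uint8)
    c=proj(n,W(1.047,0,.140,.115));b=np.zeros_like(m);cv2.circle(b,tuple(int(k) for k in c),30,1,-1);m&=b
    k,L,st,ce=cv2.connectedComponentsWithStats(m);j=1+np.argmax(st[1:,4]);v,u=np.nonzero(L==j)
    vx,vy,x0,y0=cv2.fitLine(np.float32(np.c_[u,v]),2,0,.01,.01).ravel()
    t=(np.c_[u,v]-[x0,y0])@[vx,vy];e=[onz(n,x0+vx*k,y0+vy*k,.145) for k in(t.min(),t.max())]
    dd=e[1]-e[0]; dd=dd*np.sign(dd[:2]@-uy)
    mid=(e[0]+e[1])[:2]/2-G
    print(n,len(u),'line deg',np.degrees(np.arctan2(dd[:2]@ux,dd[:2]@-uy)),'mid about axis deg',np.degrees(np.arctan2(mid@ux,mid@-uy)))
# canister shift: compare drawer region, before/after
for n,(y0,y1,x0,x1) in(('top',(115,270,340,465)),('scene',(140,205,110,262))):
    a,_=load(n+'0');b,_=load(n+'5');q=np.abs(a.astype(int)-b).max(2)[y0:y1,x0:x1];print(n,'changed px',(q>40).mean())
E
```

```text
Traceback (most recent call last):
ValueError: attempt to get argmax of an empty sequence
```

```bash
python3 - <<'E'
from h import *
for n in('top','scene'):
    p,d=load(n+'5');c=proj(n,W(1.047,0,.140,.115));print(n,c)
    for r in(-2,0,2): print([tuple(int(k) for k in p[int(c[1])+r,int(c[0])+k]) for k in(-4,0,4)])
    i=p.astype(int)
    m=((i[...,0]-i[...,2]>18)&(i[...,0]<105)).astype(np.uint8)
    b=np.zeros_like(m);cv2.circle(b,tuple(int(k) for k in c),24,1,-1);m&=b
    k,L,st,ce=cv2.connectedComponentsWithStats(m);j=1+np.argmax(st[1:,4]);v,u=np.nonzero(L==j)
    vx,vy,x0,y0=cv2.fitLine(np.float32(np.c_[u,v]),2,0,.01,.01).ravel()
    t=(np.c_[u,v]-[x0,y0])@[vx,vy];e=[onz(n,x0+vx*k,y0+vy*k,.145) for k in(t.min(),t.max())]
    dd=e[1]-e[0]; dd=dd*np.sign(dd[:2]@-uy);mid=(e[0]+e[1])[:2]/2-G
    print(len(u),st[j],'line deg',np.degrees(np.arctan2(dd[:2]@ux,dd[:2]@-uy)),'mid deg',np.degrees(np.arctan2(mid@ux,mid@-uy)))
for n,(y0,y1,x0,x1) in(('top',(115,270,340,465)),('scene',(140,205,110,262))):
    a,_=load(n+'0');b,_=load(n+'5');q=np.abs(a.astype(int)-b).max(2)[y0:y1,x0:x1];print(n,'changed px',(q>40).mean())
b=cv2.imread('pics/scene5.png');cv2.imwrite('pics/c8.png',cv2.resize(b[130:250,105:265],None,fx=4.8,fy=4.8,interpolation=2))
E
```

```text
top [306.65030965 127.15394518]
[(67, 57, 51), (51, 38, 30), (50, 33, 27)]
[(49, 33, 24), (49, 33, 24), (46, 32, 24)]
[(47, 33, 25), (46, 32, 24), (40, 32, 24)]
164 [290 121  31  13 164] line deg -1.275490826845129 mid deg -0.39543675171598236
scene [167.61335985 200.1944288 ]
[(76, 48, 30), (78, 49, 31), (71, 45, 29)]
[(63, 39, 24), (78, 50, 32), (77, 47, 29)]
[(62, 45, 31), (67, 42, 27), (79, 50, 32)]
235 [156 191  23  20 235] line deg -3.554065477704886 mid deg 2.6195902262784716
top changed px 0.13615483870967743
scene changed px 0.06062753036437247
```

View pics/c8.png

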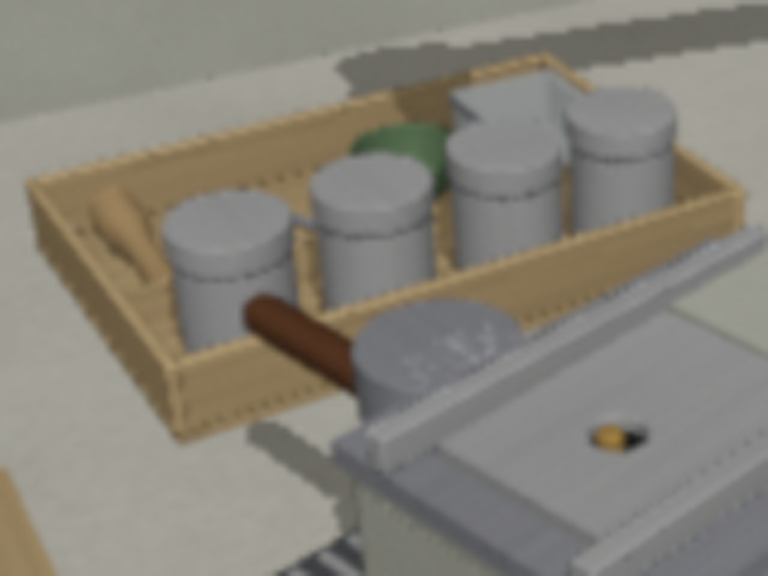

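View pics/top5.png

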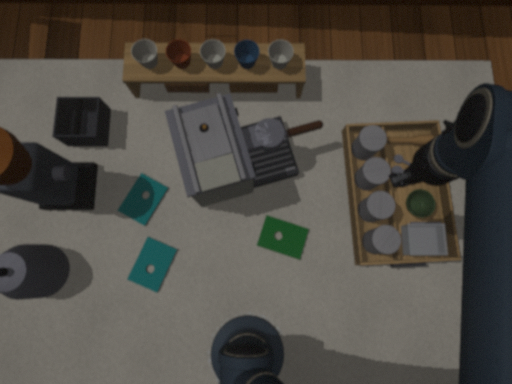

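The handle is within about 1° of straight out in the top view, the canisters are where they were, and the robot is clear of everything at z 0.42. Handing in.

```bash
python3 -c "
from rig import *
print(sense()['time_s']);finish_job()"
```

```text
22.3583
the job is handed in; nothing more can be done
```

I did both parts in the order asked and handed the job in at 22.4 s, with the robot touching nothing.

- **Plate:** I pushed it by its tail edge along the rails until it dropped over the pin. The brass pin shows in the hole, and the top reads about z 0.238 m at both ends (single readings scatter by 2–4 mm), so it lies flat.
- **Filter holder:** I pushed the handle round with closed fingers until the resistance rose from about 2 N to 14 N with almost no further motion, which I took as the hard stop. The top view puts the handle within about 1° of straight out.
- **Disagreement:** The scene camera gave -3.6° and +2.6° for the handle, depending on how I fitted it. Its view of the handle is only about 20 pixels long and strongly foreshortened, so I trusted the stop force and the top view.
- **Canisters:** All four look undisturbed. The before/after picture check was no use, because the arm and its shadow had moved across the drawer, so I judged this by eye from the final pictures.

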